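# Reset a tripped circuit breaker

### The arm

A 7-joint arm with a two-finger parallel gripper is mounted at the origin on a cart in front of the work surface, level with it; the furniture and walls round the work are solid. World frame = base frame: x ahead of the robot, y to its left, z up, the work surface at z = 0. Lengths are in m, angles in rad, forces in N, time in s.
With the tool pointing down it reaches from about 0.4 to 0.85 m from the base axis. Payload 6.9 kg.
Tool frame: the origin (TCP) lies midway between the tips of the shut fingers; the grasp point (between the pads) lies 19 mm behind it (env.tcp_to_grasp is the distance from the TCP to the grasp point, in m); z points along the fingers, y is the line along which they close (so a half turn about z gives the same grasp; the last joint's range is limited). The gripper opens to 85 mm and grips with 20 to 120 N. Pads are 22 mm wide; open, the fingers measure 114 mm over their backs; the gripper's body (76 mm by 85 mm) begins 54 mm behind the grasp point. The pads swing forward as they close: fully open they stand 13 mm farther back than shut.
Start: joints at [-1.137, 0.507, -0.238, 1.5, 0.126, 1.149, -0.155], TCP at [0.202, 0.592, 0.203] pointing down, gripper open.
Joint ranges: [-3.08, 3.08], [-0.24, 2.05], [-1.43, 1.35], [0, 2.5], [-1.52, 4.66], [0.17, 1.96], [-2.89, 2.89]. Speed limits (rad/s): [2.39, 2.39, 3.14, 3.14, 3.14, 3.14, 3.14].

### API

Orientations are given as a unit quaternion [x, y, z, w].
In Python, from cell import monitor, eyes, finish_job, env gives the robot as it stands.
- The arm moves only by the tool carry_out, never from a script. Its arguments are lists of equal length, an entry for each row: "linear": the shift along the tool's x, y, z scaled (see below), a list of three; "dr": the turn, a rotation vector about the tool's x, y, z scaled (see below), a list of three; "gripper": the gripper's target within -1 to 1 (shut at 1, half-way at 0, fully open at -1). In form: {"linear": [[dx, dy, dz], ...], "dr": [[rx, ry, rz], ...], "gripper": [gripper, ...]}. A call has 1 to 12 rows; each row is the pose to reach, as a shift and turn from the pose commanded when the call began, along the tool's axes at that moment; what a row does not reach only later rows make up. The controller multiplies each number of a shift by 100 mm and each number of a turn by 90 degrees. A row lasts 1/12 s, in which the tool goes at most 41.7 mm and 7.16 degrees, less where a joint would pass 70% of its speed; a pose out of reach is approached as far as the arm can. A call with a number of a shift or a turn outside -1 to 1 is refused whole. A call with a gripper value outside its range is refused whole. The fingers move at their own pace and stop on an object; the grip force is fixed at half the most. Time passes only in rows, so rows that repeat a pose let the fingers close. It gives the time, the measured TCP pose, the force, the opening and the grip force at its end, in the units of the state.
- monitor.observe(): the state, without advancing time (a new reading comes with each control period).
- eyes.camera(name): name is "scene" or "top"; returns a dict with "pixels" (480x640x3 uint8, red, green, blue), "mtx" (3x3 intrinsics, pixels), "pose" (4x4, takes a point from camera to world coordinates). Camera axes: x right, y down, z forward; pixel columns grow to the right and rows downward; lengths in m; the calibration is good to about 2 mm. A picture is of the moment at which its call begins. There is no depth.
- finish_job(): hands the job in; it is judged then, once.
The state is a dict: "clock": time; "joint_positions": joint angles; "joint_velocities": joint speeds; "joint_torque": joint torques, N m; "position": TCP position; "ee_rot": TCP orientation; "ft_force": force on the tool from outside, world axes, zero at the start; "moment": the same for the moment, N m; "grip_width": finger opening in m; "finger_force": force on a finger pad.
Only numpy, scipy, OpenCV 4.12 (cv2) and the standard library are available. Lean on these libraries where they do the work, as an engineer would, in place of code of your own. Each camera call takes 0.05 s, during which the arm holds its last target. There are 200 camera calls.

### The job

One of the three circuit breakers on the bench panel has tripped: its lever stands upright, half-way between OFF (leaning towards the robot) and ON (leaning away), where the other two are. Reset it: push its lever over to OFF and keep pressing it home against the OFF stop with about 10 N for half a second, then flip it over to ON and leave it there. Never push on the breaker with more than 20 N, keep the other two breakers ON, and do not disturb the things standing around.

Things in the scene. Friction and masses are not known exactly. Their poses are not given: they have to be found in the camera images.
- panel: aluminium mounting plate, 150 (x) x 200 (y) x 12 mm, fixed on the worktop and slightly turned. Origin: centre of its underside, on the worktop (z = 0); x points away from the robot, y along the row of breakers. It carries three equal breakers in a row along y, 60 mm apart, in any order.
- breaker_tripped: The tripped circuit breaker module, grey plastic, 110 x 36 x 48 mm, fixed on the plate. Origin: centre of its underside, on the top of the plate (12 mm above the worktop); x along the lever's throw towards ON (away from the robot), y along the row of breakers, z up.
- slot_middle (a point): point fixed in the tripped breaker, 50 mm above its origin, at the middle of the slot in its top; axes as the breaker's. A white switch insert (44 x 26 mm, its top 3 mm above this point) with the black lever is screwed in the slot: the lever's hinge (axis along y) lies at this height anywhere from -10 to +10 mm along x. That offset is not measured; it stays the same in use.
- breaker_2: One of the other two, equal but ON: circuit breaker module, grey plastic, 110 x 36 x 48 mm, fixed on the plate. Origin: centre of its underside, on the top of the plate (12 mm above the worktop); x along the lever's throw towards ON (away from the robot), y along the row of breakers, z up.
- breaker_3: The other of the other two, equal but ON: circuit breaker module, grey plastic, 110 x 36 x 48 mm, fixed on the plate. Origin: centre of its underside, on the top of the plate (12 mm above the worktop); x along the lever's throw towards ON (away from the robot), y along the row of breakers, z up.
- tripped_lever (a joint): Lever angle: 0 upright, -0.45 rad fully OFF (leans to -x), +0.45 fully ON (to +x). Lever: 34 mm from hinge to top, stem 8 mm thick (x), 12 mm wide, rounded tip 10 x 14 mm. Over-centre: friction holds it near 0; past about 0.15 it snaps to the nearer stop; flipping back takes 4 to 8 N at the tip, falling to nothing midway. At a stop its springy bush gives 0.1 mm per N.
- lever_2 (a joint): lever angle of breaker_2, as for tripped_lever; starts ON, about +0.45
- lever_3 (a joint): lever angle of breaker_3, as for tripped_lever; starts ON, about +0.45
- bottle: loose white sample bottle with cap, 48 mm across, 112 mm tall, standing on the worktop; origin: centre of its underside. Leave alone.
- tape: loose roll of tan tape, 68 mm across, 19 mm high, lying flat; origin: centre of its underside. Leave alone.
- timer: loose white lab timer, 58 x 66 x 20 mm; origin: centre of its underside. Leave alone.

How it is judged:
On the way, in this order (a step that is already met when the one before it is completed fails the run):
1. the tripped lever is pressed home against its OFF stop: fully OFF and pushed by the fingers with 6 to 16 N (value of joint tripped_lever below -0.42 rad and contact force between the fingers and breaker_tripped between 6 and 16 N), for 0.3 s.
2. the lever is flipped over to ON (value of joint tripped_lever above 0.38 rad), for 0.2 s.
At the end, for the whole second after the job is handed in: All three levers stand ON (each more than 0.38 rad past upright) and the fingers have let go of the breaker (value of joint each of tripped_lever, lever_2, lever_3 above 0.38 rad and contact force between the fingers and breaker_tripped below 0.3 N); the robot touches nothing.
It fails at once if the fingers push on the tripped breaker with more than 20 N (contact force between the fingers and breaker_tripped above 20 N).
It fails at once if another breaker is moved out of ON (value of joint any of lever_2, lever_3 below 0.3 rad).
It fails at once if the bottle, tape or timer is shifted by more than 15 mm (distance of any of bottle, tape, timer from where it was at the start of the episode above 0.015 m).
It also fails if it takes over 67 s, if anything falls off the work surface, if the arm or the gripper's body presses on something with over 40 N, if the wrist force passes 120 N, or if a joint passes its speed limit or range.

## Working session

There is one attempt and no reset: what is moved stays moved. The work goes in short steps, Python scripts to look and compute and a tool call to move; the robot and the scene stay as the last step left them, time stands still between calls to the robot, and variables do not carry over. Pictures are saved under pics/ and viewed, at most 12 in all, crops included, and the job is handed in when it is done.

Besides the shell and the picture viewer there is one more tool, called after "Request:" as a command line: name --argument value ..., lists and objects as JSON in quotes. carry_out: Moves the arm, as the interface text tells. Shifts and turns lie within -1 to 1; 1 stands for 100 mm of shift or 90 degrees of turn. Its arguments: {"type":"object","properties":{"linear":{"type":"array"},"dr":{"type":"array"},"gripper":{"type":"array"}},"required":["linear","dr","gripper"]}

```bash
mkdir -p pics
python3 - <<'E'
from cell import monitor, eyes
import cv2, numpy as np, pickle
d={}
for n in("scene","top"):
    c=eyes.camera(n); d[n]=c; cv2.imwrite(f"pics/{n}0.png",c["pixels"][:,:,::-1]); print(n,np.round(c["mtx"],1).tolist(),np.round(c["pose"],4).tolist())
pickle.dump(d,open("cam0.pkl","wb"))
s=monitor.observe(); print({k:np.round(v,4).tolist() for k,v in s.items()})
E
```

```text
scene [[557.5, 0.0, 315.7], [0.0, 557.5, 244.0], [0.0, 0.0, 1.0]] [[-0.459, -0.3939, 0.7963, -0.4795], [-0.8881, 0.1811, -0.4224, 0.3809], [0.0221, -0.9011, -0.4329, 0.6006], [0.0, 0.0, 0.0, 1.0]]
top [[465.1, 0.0, 312.9], [0.0, 465.1, 241.1], [0.0, 0.0, 1.0]] [[-0.0112, -0.9856, 0.1687, 0.3167], [-0.9994, 0.0165, 0.0302, -0.1599], [-0.0326, -0.1683, -0.9852, 1.0091], [0.0, 0.0, 0.0, 1.0]]
{'clock': 0.1, 'joint_positions': [-1.1365, 0.5083, -0.2375, 1.501, 0.1257, 1.1489, -0.1548], 'joint_velocities': [0.0, -0.0012, 0.0012, -0.0043, 0.0005, -0.0007, -0.0003], 'joint_torque': [-0.0049, -62.1845, -2.1948, -25.0207, 0.0125, 0.0078, 0.0], 'position': [0.2017, 0.591, 0.2024], 'ee_rot': [0.1637, 0.9865, -0.0008, -0.0001], 'ft_force': [-0.7274, 0.2819, 0.2219], 'moment': [0.0359, -0.0015, 0.0088], 'finger_force': 0.0, 'grip_width': 0.0853}
```

View pics/scene0.png

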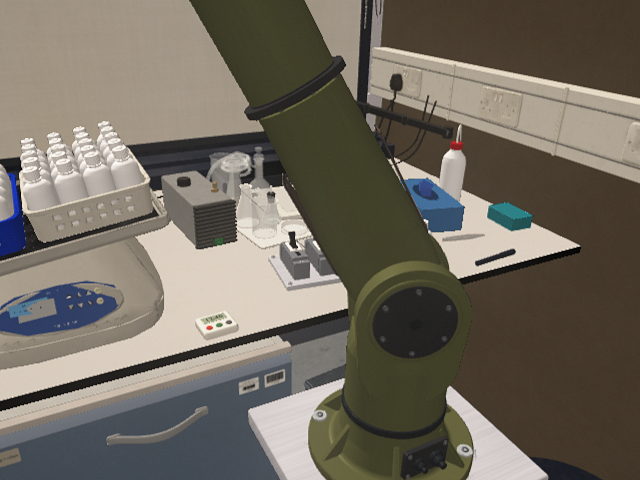

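View pics/top0.png

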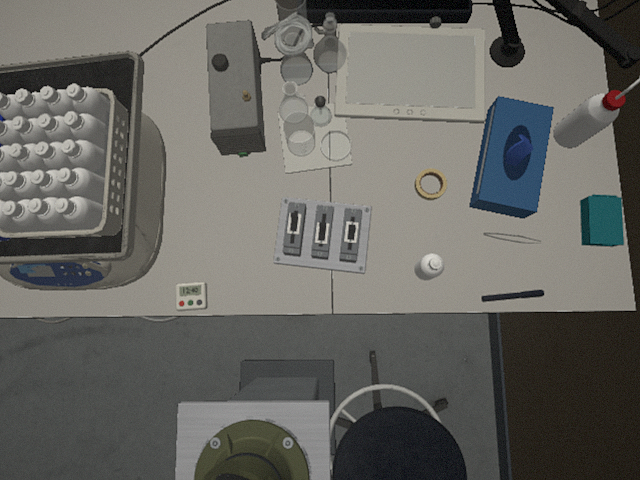

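The scene view shows the panel at about (310,260), partly hidden by the arm. The top view shows the panel at (323,236), with three breakers whose white inserts are at (295,218), (322,232) and (352,228). The bottle is at (430,265), the tape at (431,184) and the timer at (192,296). I'll zoom in on the panel.

Run:
```python
import cv2,pickle
d=pickle.load(open("cam0.pkl","rb"))
a=cv2.resize(d["top"]["pixels"][195:279,268:380,::-1],None,fx=7,fy=7,interpolation=cv2.INTER_CUBIC)
b=cv2.resize(d["scene"]["pixels"][220:300,255:365,::-1],None,fx=7,fy=7,interpolation=cv2.INTER_CUBIC)
cv2.imwrite("pics/t1.png",a);cv2.imwrite("pics/s1.png",b)
```

```text
(no output)
```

View pics/t1.png

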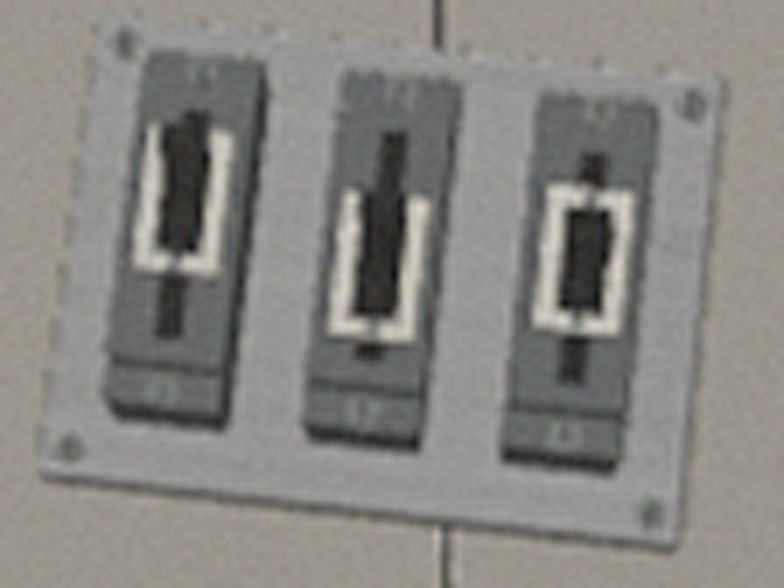

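View pics/s1.png

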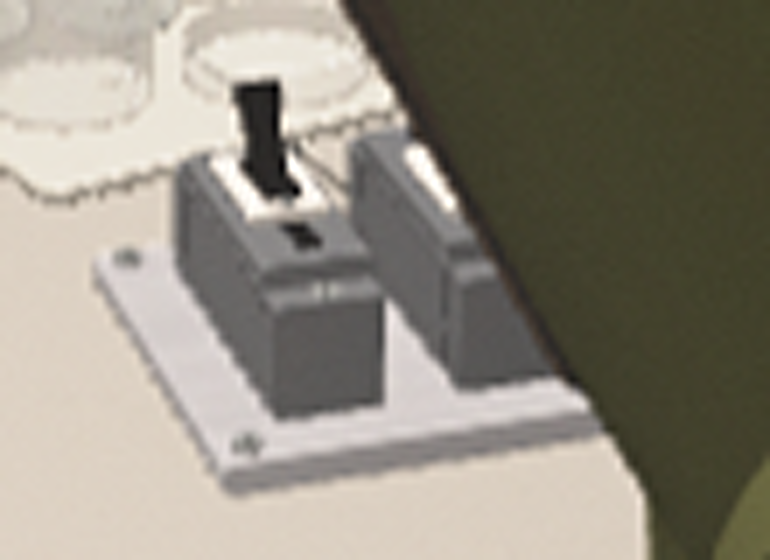

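The top crop shows the right-hand breaker's lever wholly inside its insert (corners about (548,185) to (617,335) in the crop), so that one is the tripped breaker. The other two levers reach past the far edge of their inserts, so they are ON. In the scene crop, only the left breaker is fully visible. The arm hides the tripped one.

```bash
cat > h.py <<'E'
import numpy as np, cv2
from scipy.spatial.transform import Rotation as R
def ray(c,uv):
    uv=np.atleast_2d(np.float64(uv)); d=np.c_[uv,np.ones(len(uv))]@np.linalg.inv(c["mtx"]).T@c["pose"][:3,:3].T
    return c["pose"][:3,3],d
def onplane(c,uv,z):
    o,d=ray(c,uv); return o+d*((z-o[2])/d[:,2])[:,None]
def tri(c1,p1,c2,p2):
    o1,d1=ray(c1,p1);o2,d2=ray(c2,p2);A=np.c_[d1[0],-d2[0]];s=np.linalg.lstsq(A,o2-o1,rcond=None)[0]
    a=o1+s[0]*d1[0];b=o2+s[1]*d2[0];return (a+b)/2,np.linalg.norm(a-b)
def shift(target,s,yaw):  # shift in tool axes (units of 100 mm) and turn (units of 90 deg)
    r=R.from_quat(s["ee_rot"]); dz=r.inv().apply(np.array(target)-s["position"])/.1
    want=R.from_matrix(np.c_[[-np.cos(yaw),-np.sin(yaw),0],[-np.sin(yaw),np.cos(yaw),0],[0,0,-1]])
    return np.round(dz,3),np.round((r.inv()*want).as_rotvec()/(np.pi/2),3)
E
python3 - <<'E'
from h import *
import pickle
d=pickle.load(open("cam0.pkl","rb"));c=d["top"]
f=lambda p:np.array(p)/7+[268,195]-0.43
pan=onplane(c,f([(105,18),(725,75),(678,548),(40,472)]),.012)[:,:2]
print("panel",pan.round(4).tolist(),pan.mean(0).round(4),[np.linalg.norm(pan[i]-pan[i-1]).round(4) for i in range(4)])
e=(pan[0]+pan[1]-pan[2]-pan[3]);print("yaw",np.arctan2(e[1],e[0]))
for n,q in dict(L=[(147,125),(235,130),(218,275),(133,270)],M=[(343,190),(430,195),(415,342),(328,335)],T=[(548,183),(636,188),(618,336),(531,330)]).items():
    p=onplane(c,f(q),.065)[:,:2];e=p[0]+p[1]-p[2]-p[3]
    print(n,p.mean(0).round(4),[np.linalg.norm(p[i]-p[i-1]).round(4) for i in range(4)],"yaw",np.arctan2(e[1],e[0]).round(3))
print("bottle",onplane(c,[(430,262)],.1),"rack",onplane(c,[(25,210)],.25))
# expected breaker origins
ey=pan[0]+pan[3]-pan[1]-pan[2];ey/=np.linalg.norm(ey)
print("breaker T origin",pan.mean(0)-.06*ey)
E
```

```text
panel [[0.5873, -0.0632], [0.565, -0.2581], [0.4164, -0.239], [0.4429, -0.043]] [ 0.5029 -0.1508] [np.float64(0.1458), np.float64(0.1962), np.float64(0.1497), np.float64(0.1978)]
yaw -0.1334094690145784
L [ 0.5168 -0.0916] [np.float64(0.0441), np.float64(0.0263), np.float64(0.0441), np.float64(0.0252)] yaw -0.109
M [ 0.4961 -0.1494] [np.float64(0.0438), np.float64(0.0258), np.float64(0.0443), np.float64(0.0257)] yaw -0.115
T [ 0.4969 -0.2095] [np.float64(0.0444), np.float64(0.026), np.float64(0.0447), np.float64(0.0255)] yaw -0.141
bottle [[ 0.42703092 -0.3602993   0.1       ]] rack [[0.50883417 0.35561819 0.25      ]]
breaker T origin [ 0.49546185 -0.21036679]
```

Request:
carry_out --linear '[[0,0,-0.4],[0,0,-0.8],[0,0,-1],[0,0,-1]]' --dr '[[0,0,-0.06],[0,0,-0.127],[0,0,-0.127],[0,0,-0.127]]' --gripper '[1,1,1,1]'

```text
clock: 0.43
position: [0.2022, 0.5935, 0.3084]
ee_rot: [0.064, 0.998, 0.004, 0.001]
ft_force: [0.2, 0.5, 0.5]
grip_width: 0.0386
finger_force: 0.0
```

Request:
carry_out --linear '[[-0.15,-0.3,-0.2],[-0.36,-0.65,-0.5],[-0.54,-0.95,-0.5]]' --dr '[[0,0,0],[0,0,0],[0,0,0]]' --gripper '[1,1,1]'

```text
clock: 0.68
position: [0.2421, 0.492, 0.3549]
ee_rot: [0.063, 0.998, 0.001, -0.0]
ft_force: [1.8, -0.2, 1.1]
grip_width: 0.0007
finger_force: 0.0
```

Request:
carry_out --linear '[[-0.18,-0.33,0],[-0.36,-0.65,0],[-0.54,-0.95,0]]' --dr '[[0,0,0],[0,0,0],[0,0,0]]' --gripper '[1,1,1]'

```text
clock: 0.93
position: [0.2843, 0.3876, 0.3525]
ee_rot: [0.065, 0.998, -0.0, -0.0]
ft_force: [1.0, 1.4, 0.2]
grip_width: -0.0004
finger_force: 0.0
```

Request:
carry_out --linear '[[-0.18,-0.33,0],[-0.36,-0.65,0],[-0.54,-0.95,0]]' --dr '[[0,0,0],[0,0,0],[0,0,0]]' --gripper '[1,1,1]'

```text
clock: 1.18
position: [0.3254, 0.2864, 0.3525]
ee_rot: [0.065, 0.998, -0.0, -0.0]
ft_force: [0.8, 0.1, -0.4]
grip_width: -0.0003
finger_force: 0.0
```

Request:
carry_out --linear '[[-0.18,-0.33,0],[-0.36,-0.65,0],[-0.54,-0.95,0]]' --dr '[[0,0,0],[0,0,0],[0,0,0]]' --gripper '[1,1,1]'

```text
clock: 1.43
position: [0.3666, 0.1853, 0.3526]
ee_rot: [0.065, 0.998, -0.0, -0.0]
ft_force: [0.9, 0.5, 0.5]
grip_width: 0.0001
finger_force: 0.0
```

Request:
carry_out --linear '[[-0.18,-0.33,0],[-0.36,-0.65,0],[-0.54,-0.95,0]]' --dr '[[0,0,0],[0,0,0],[0,0,0]]' --gripper '[1,1,1]'

```text
clock: 1.68
position: [0.4078, 0.0842, 0.3526]
ee_rot: [0.065, 0.998, -0.0, -0.0]
ft_force: [0.5, 0.7, -0.1]
grip_width: 0.0002
finger_force: 0.0
```

Request:
carry_out --linear '[[-0.18,-0.33,0],[-0.36,-0.65,0],[-0.54,-0.95,0]]' --dr '[[0,0,0],[0,0,0],[0,0,0]]' --gripper '[1,1,1]'

```text
clock: 1.93
position: [0.4491, -0.0169, 0.3526]
ee_rot: [0.065, 0.998, -0.0, -0.0]
ft_force: [-0.0, 0.6, 0.0]
grip_width: -0.0002
finger_force: 0.0
```

Request:
carry_out --linear '[[-0.18,-0.33,0],[-0.36,-0.65,0],[-0.54,-0.95,0],[-0.54,-0.95,0],[-0.54,-0.95,0],[-0.54,-0.95,0]]' --dr '[[0,0,0],[0,0,0],[0,0,0],[0,0,0],[0,0,0],[0,0,0]]' --gripper '[1,1,1,1,1,1]'

```text
clock: 2.43
position: [0.4902, -0.1152, 0.3523]
ee_rot: [0.065, 0.998, 0.0, -0.001]
ft_force: [-0.4, 0.4, 0.2]
grip_width: 0.0
finger_force: 0.0
```

Run:
```python
from h import *
from cell import eyes
import pickle
c=eyes.camera("scene");pickle.dump(c,open("cam1.pkl","wb"))
b=cv2.resize(c["pixels"][215:305,260:370,::-1],None,fx=6,fy=6,interpolation=cv2.INTER_CUBIC)
cv2.imwrite("pics/s2.png",b)
```

```text
(no output)
```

View pics/s2.png

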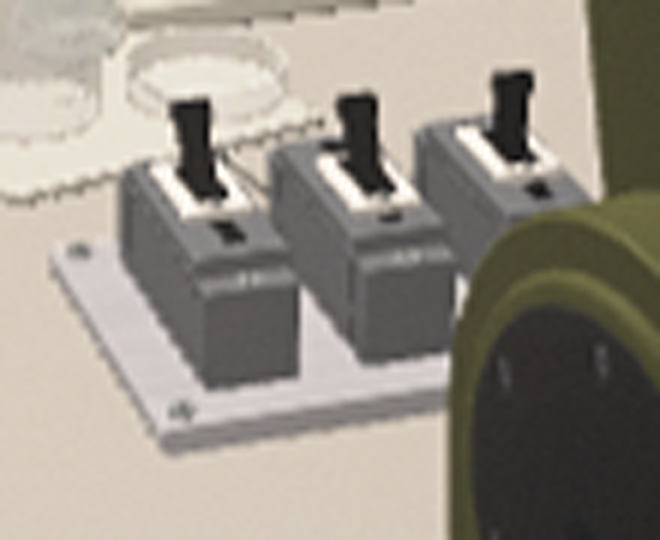

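The scene view now shows all three breakers clear. The tripped one is at the right, with its insert centre at crop (508,152) and its lever top at (512,76). I'll triangulate these against the top view.

Run:
```python
from h import *
import pickle
t=pickle.load(open("cam0.pkl","rb"))["top"];s=pickle.load(open("cam1.pkl","rb"))
f=lambda p:np.array(p)/7+[268,195]-0.43
g=lambda p:np.array(p)/6+[260,215]-0.42
q=[(548,183),(636,188),(618,336),(531,330)]
w=[(457,131),(499,120),(562,170),(517,184)]
for a,b in zip(q,w): print(tri(t,f(a),s,g(b)))
p=onplane(s,g(w),.065)[:,:2];print("scene@.065",p.mean(0).round(4),[np.linalg.norm(p[i]-p[i-1]).round(4) for i in range(4)])
print("tip",tri(t,f((591,212)),s,g((512,76))))
```

```text
(array([ 0.51943975, -0.19990781,  0.06648735]), np.float64(0.0006480933470697617))
(array([ 0.51955588, -0.22267305,  0.06623472]), np.float64(0.00681306497059259))
(array([ 0.47344682, -0.21916311,  0.06617028]), np.float64(0.0002623988770652485))
(array([ 0.47402932, -0.19650181,  0.0651462 ]), np.float64(0.006737289317807578))
scene@.065 [ 0.4984 -0.2108] [np.float64(0.05), np.float64(0.0197), np.float64(0.0486), np.float64(0.0216)]
tip (array([ 0.50409151, -0.21209002,  0.0935196 ]), np.float64(0.003595394852449032))
```

Request:
carry_out --linear '[[-0.2,-0.33,0],[-0.4,-0.66,0.1],[-0.515,-0.93,0.4],[-0.515,-0.93,0.75],[-0.515,-0.93,1],[-0.515,-0.93,1]]' --dr '[[0,0,0],[0,0,0],[0,0,0],[0,0,0],[0,0,0],[0,0,0]]' --gripper '[1,1,1,1,1,1]'

```text
clock: 2.98
position: [0.5271, -0.2121, 0.2479]
ee_rot: [0.064, 0.998, 0.002, -0.004]
ft_force: [-1.3, 0.7, 0.1]
grip_width: -0.0
finger_force: 0.0
```

Request:
carry_out --linear '[[0,0,0.25],[0,0,0.5],[0,0,0.75],[0,0,1],[0,0,1],[0,0,1]]' --dr '[[0,0,0],[0,0,0],[0,0,0],[0,0,0],[0,0,0],[0,0,0]]' --gripper '[1,1,1,1,1,1]'

```text
clock: 3.48
position: [0.53, -0.2134, 0.1541]
ee_rot: [0.064, 0.998, 0.0, -0.0]
ft_force: [-0.2, -0.1, 0.8]
grip_width: -0.0001
finger_force: 0.0
```

Run:
```python
from h import *
from cell import eyes,monitor
c=eyes.camera("scene")
b=cv2.resize(c["pixels"][190:290,270:390,::-1],None,fx=6,fy=6,interpolation=cv2.INTER_CUBIC)
cv2.imwrite("pics/s3.png",b)
s=monitor.observe();print(s["position"],s["ft_force"],shift([.529,-.214,.083],s,-.13))
```

```text
[ 0.53072478 -0.21418263  0.1550896 ] [ 0.59018217 -0.26454036 -0.14683751] (array([ 0.019, -0.   ,  0.721]), array([-0.   ,  0.001,  0.001]))
```

View pics/s3.png

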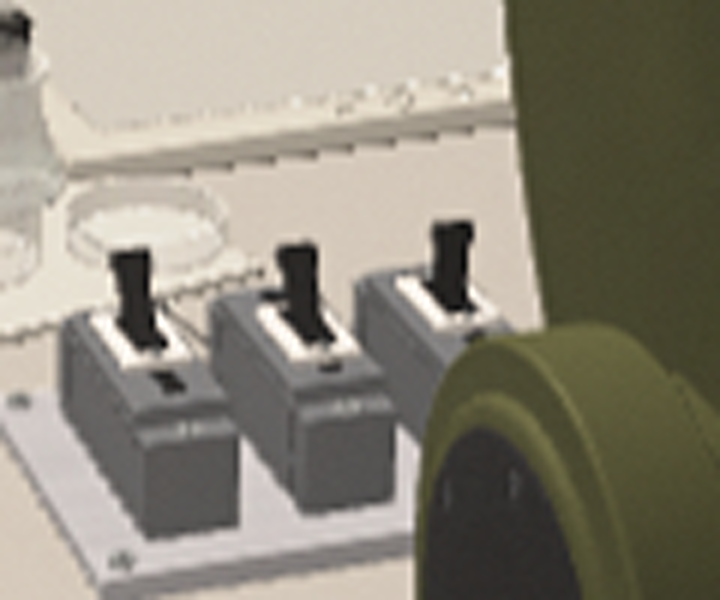

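The view shows the breakers unchanged, but no gripper above the tripped one, where I expected it. I'll check both full views side by side and project the TCP into each.

Run:
```python
from h import *
from cell import eyes,monitor
s=monitor.observe();ims=[]
for n in("scene","top"):
    c=eyes.camera(n);im=c["pixels"][:,:,::-1].copy()
    T=np.linalg.inv(c["pose"])
    for z in(0,.1):
        p=c["mtx"]@(T@np.r_[s["position"]+[0,0,z],1])[:3];p=p[:2]/p[2];print(n,z,p)
        if n=="scene" or 1: cv2.circle(im,tuple(int(v) for v in p.round()),2,(0,0,255),-1)
    ims.append(im[100:400,120:520])
cv2.imwrite("pics/b4.png",np.hstack(ims))
```

```text
scene 0 [340.20217848 197.46481088]
scene 0.1 [342.10762386 154.11312052]
top 0 [355.20789542 204.85940341]
top 0.1 [358.62080664 190.20234983]
```

View pics/b4.png

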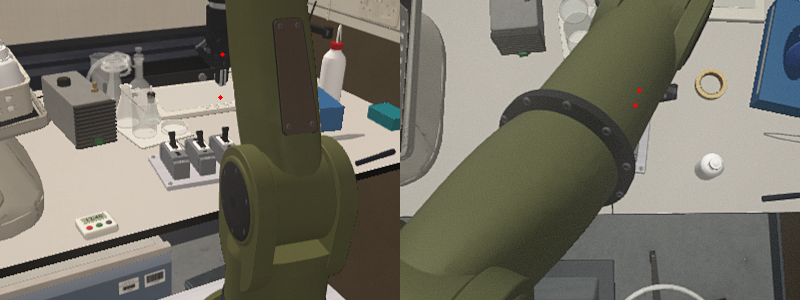

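The scene half shows the black gripper at about (340,140) with its tips near the red TCP dot at (340,197). It is at the expected place, and the earlier crop simply missed it. In the top view the arm covers the panel. I'll descend and check close up.

Request:
carry_out --linear '[[0.0,0,0.2],[0.0,0,0.4],[0,0,0.6],[0,0,0.71],[0,0,0.71],[0,0,0.71],[0,0,0.71],[0,0,0.71]]' --dr '[[0,0,0],[0,0,0],[0,0,0],[0,0,0],[0,0,0],[0,0,0],[0,0,0],[0,0,0]]' --gripper '[1,1,1,1,1,1,1,1]'

```text
clock: 4.3
position: [0.5307, -0.2152, 0.0837]
ee_rot: [0.065, 0.998, -0.0, 0.001]
ft_force: [-0.7, -0.2, -0.3]
grip_width: -0.0002
finger_force: 0.0
```

Run:
```python
from h import *
from cell import eyes,monitor
s=monitor.observe()
c=eyes.camera("scene");im=c["pixels"][:,:,::-1].copy()
p=c["mtx"]@(np.linalg.inv(c["pose"])@np.r_[s["position"],1])[:3];p=p[:2]/p[2]
b=cv2.resize(im[160:255,290:390],None,fx=6,fy=6,interpolation=cv2.INTER_CUBIC)
cv2.circle(b,tuple(int(v) for v in (p-[290,160])*6+3),3,(0,0,255),-1)
cv2.imwrite("pics/s5.png",b);print(s["position"],s["ft_force"])
```

```text
[ 0.53066897 -0.21520387  0.08371097] [-0.68818585 -0.1640429  -0.3175053 ]
```

View pics/s5.png

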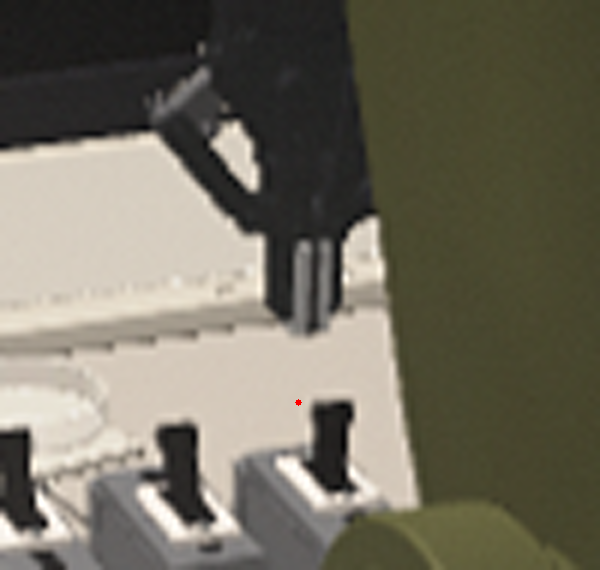

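The close view shows the finger tips at crop (300,332), about 12 px (about 25 mm) above the projected TCP at (298,403). That could be a height error or a depth error. I'll track the tip over known shifts to find the offset before touching anything.

```bash
cat > snap.py <<'E'
import sys,pickle
from cell import eyes,monitor
s=monitor.observe();c=eyes.camera("scene");pickle.dump((s,c),open(sys.argv[1]+".pkl","wb"));print(s["position"],s["ft_force"])
E
python3 snap.py p0
```

```text
[ 0.53049049 -0.21508517  0.08349242] [-0.04805955 -0.32027249 -0.38814138]
```

Request:
carry_out --linear '[[0,0,-0.25],[0,0,-0.5],[0,0,-0.75],[0,0,-1],[0,0,-1],[0,0,-1],[0,0,-1],[0,0,-1]]' --dr '[[0,0,0],[0,0,0],[0,0,0],[0,0,0],[0,0,0],[0,0,0],[0,0,0],[0,0,0]]' --gripper '[1,1,1,1,1,1,1,1]'

```text
clock: 5.07
position: [0.529, -0.2144, 0.1812]
ee_rot: [0.065, 0.998, 0.0, -0.001]
ft_force: [-0.1, -0.3, -0.4]
grip_width: 0.0001
finger_force: 0.0
```

```bash
python3 snap.py p1
```

```text
[ 0.5290444  -0.21442214  0.18124497] [-0.10609237 -0.29397283 -0.35057875]
```

Request:
carry_out --linear '[[0,0.3,0],[0,0.6,0],[0,0.9,0],[0,1,0],[0,1,0],[0,1,0],[0,1,0],[0,1,0]]' --dr '[[0,0,0],[0,0,0],[0,0,0],[0,0,0],[0,0,0],[0,0,0],[0,0,0],[0,0,0]]' --gripper '[1,1,1,1,1,1,1,1]'

```text
clock: 5.78
position: [0.5421, -0.1175, 0.1819]
ee_rot: [0.066, 0.998, -0.0, -0.0]
ft_force: [-0.3, -0.8, -0.0]
grip_width: 0.0001
finger_force: 0.0
```

```bash
python3 snap.py p2
python3 - <<'E'
from h import *
import pickle
from scipy.optimize import least_squares
D=[pickle.load(open(f"p{i}.pkl","rb")) for i in range(3)]
g=[cv2.cvtColor(c["pixels"],cv2.COLOR_RGB2GRAY) for s,c in D]
up=lambda a:cv2.resize(a,None,fx=4,fy=4,interpolation=cv2.INTER_CUBIC)
u0=np.array([340.,215.]) # tip
t=up(g[0][196:218,332:349])
uv=[u0]
for k in(1,2):
    r=cv2.matchTemplate(up(g[k]),t,cv2.TM_CCOEFF_NORMED);_,v,_,l=cv2.minMaxLoc(r);p=np.array(l)/4-[332,196]+u0;uv.append(p);print(v,p)
def proj(c,X):
    p=c["mtx"]@(np.linalg.inv(c["pose"])@np.r_[X,1])[:3];return p[:2]/p[2]
r=least_squares(lambda o:np.concatenate([proj(c,s["position"]+o)-u for (s,c),u in zip(D,uv)]),[0,0,0],x_scale=.01)
print("offset",r.x,"res",r.fun.round(2))
E
```

```text
[ 0.54208593 -0.11753452  0.18190245] [-0.26847001 -0.78456816 -0.00566967]
0.6976670622825623 [155.25 190.25]
0.6978263258934021 [155.   190.25]
offset [-0.26453578  0.33462426  0.15079555] res [-100.7    21.98   81.5   -13.16   13.56   -7.41]
```

```bash
cat > trk.py <<'E'
from h import *
import pickle
from scipy.optimize import least_squares
D=[pickle.load(open(f"p{i}.pkl","rb")) for i in range(3)]
def proj(c,X):
    p=c["mtx"]@(np.linalg.inv(c["pose"])@np.r_[X,1])[:3];return p[:2]/p[2]
up=lambda a:cv2.resize(a,None,fx=4,fy=4,interpolation=cv2.INTER_CUBIC)
u0=np.array([340.,215.]);t=up(D[0][1]["pixels"][200:216,335:347]);uv=[u0];tiles=[]
for k,(s,c) in enumerate(D):
    e=(proj(c,s["position"])-[0,12]).round().astype(int);a,b=e-[30,45];im=c["pixels"][b:b+70,a:a+60]
    tiles.append(cv2.resize(im[:,:,::-1],None,fx=4,fy=4,interpolation=cv2.INTER_CUBIC))
    if k:
        r=cv2.matchTemplate(up(im),t,cv2.TM_CCOEFF_NORMED);_,v,_,l=cv2.minMaxLoc(r);p=np.array(l)/4+[a,b]-[335,200]+u0;uv.append(p)
        print(v,p,proj(c,s["position"]));cv2.circle(tiles[-1],tuple(int(q) for q in (p-[a,b])*4+2),2,(0,0,255),-1)
cv2.imwrite("pics/trk.png",np.hstack(tiles))
r=least_squares(lambda o:np.concatenate([proj(c,s["position"]+o)-u for (s,c),u in zip(D,uv)]),[0,0,0],x_scale=.01)
print("offset",r.x,"res",r.fun.round(2),"sig@.5px",.5*np.sqrt(np.diag(np.linalg.inv(r.jac.T@r.jac))))
E
python3 trk.py
```

```text
0.784096360206604 [342.   173.25] [341.1565588 186.640311 ]
0.6659902930259705 [298.75 185.75] [299.24276297 190.6399185 ]
offset [ 0.02058816 -0.01142834  0.01474872] res [-0.52  1.77 -0.69  3.61  1.16 -5.19] sig@.5px [0.01140047 0.00632795 0.00481603]
```

View pics/trk.png

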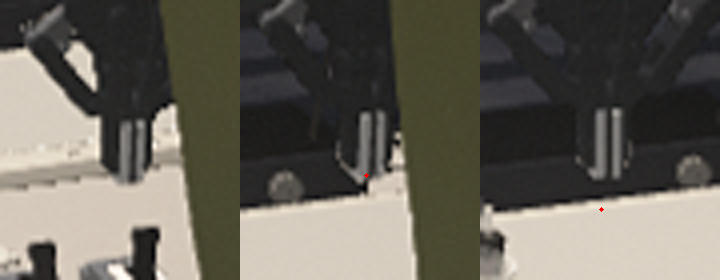

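The tiles show the tip about 12 px above the projected TCP in all three poses, with equal displacement ratios. So the offset looks vertical, with the tips about 25 mm higher than reported, and it isn't depth. I'll go back and test it with the lever itself, first at a height that is safe in either case.

Request:
carry_out --linear '[[0,-0.33,0],[0,-0.66,0],[0,-0.98,0],[0,-0.98,0.3],[0,-0.98,0.6],[0,-0.98,0.9],[0,-0.98,0.98],[0,-0.98,0.98],[0,-0.98,0.98],[0,-0.98,0.98]]' --dr '[[0,0,0],[0,0,0],[0,0,0],[0,0,0],[0,0,0],[0,0,0],[0,0,0],[0,0,0],[0,0,0],[0,0,0]]' --gripper '[1,1,1,1,1,1,1,1,1,1]'

```text
clock: 6.67
position: [0.5309, -0.2136, 0.0858]
ee_rot: [0.065, 0.998, -0.0, 0.001]
ft_force: [0.3, -0.3, 0.1]
grip_width: -0.0002
finger_force: 0.0
```

Request:
carry_out --linear '[[0.02,0,0],[0.04,0,0],[0.06,0,0],[0.08,0,0],[0.1,0,0],[0.12,0,0],[0.14,0,0],[0.16,0,0],[0.18,0,0],[0.18,0,0]]' --dr '[[0,0,0],[0,0,0],[0,0,0],[0,0,0],[0,0,0],[0,0,0],[0,0,0],[0,0,0],[0,0,0],[0,0,0]]' --gripper '[1,1,1,1,1,1,1,1,1,1]'

```text
clock: 7.5
position: [0.5115, -0.2104, 0.084]
ee_rot: [0.065, 0.998, 0.0, -0.0]
ft_force: [-0.5, 0.4, -0.2]
grip_width: 0.0001
finger_force: 0.0
```

```bash
cat > lev.py <<'E'
import sys,pickle,numpy as np
from cell import eyes,monitor
s=monitor.observe();c=eyes.camera("scene");pickle.dump((s,c),open(sys.argv[1]+".pkl","wb"));print(s["position"],s["ft_force"])
o=pickle.load(open("p0.pkl","rb"))[1]["pixels"];g=c["pixels"]
def rows(im):  # dark columns in lever neighbourhood: mean col per row
    r=im[226:244,334:356].max(2)<70
    return [ (226+i, (334+np.flatnonzero(q)).tolist()[0], (334+np.flatnonzero(q)).tolist()[-1]) if q.any() else None for i,q in enumerate(r)]
print(rows(o));print(rows(g))
E
python3 lev.py p3
```

```text
[ 0.51151157 -0.21042068  0.08404017] [-0.45019466  0.38184467 -0.24618815]
[None, (227, 345, 347), (228, 342, 348), (229, 342, 348), (230, 343, 347), (231, 343, 347), (232, 343, 347), (233, 343, 347), (234, 342, 347), (235, 342, 347), (236, 342, 347), (237, 341, 346), (238, 342, 347), (239, 343, 347), (240, 343, 347), (241, 344, 348), None, None]
[None, (227, 345, 347), (228, 342, 348), (229, 342, 348), (230, 343, 347), (231, 343, 347), (232, 343, 347), (233, 343, 347), (234, 342, 347), (235, 342, 347), (236, 342, 347), (237, 341, 346), (238, 342, 347), (239, 343, 347), (240, 343, 347), (241, 344, 348), None, None]
```

Request:
carry_out --linear '[[0.02,0,0],[0.04,0,0],[0.06,0,0],[0.08,0,0],[0.09,0,0],[0.09,0,0],[0.09,0,0]]' --dr '[[0,0,0],[0,0,0],[0,0,0],[0,0,0],[0,0,0],[0,0,0],[0,0,0]]' --gripper '[1,1,1,1,1,1,1]'

```text
clock: 8.13
position: [0.5031, -0.2093, 0.0841]
ee_rot: [0.065, 0.998, -0.0, 0.0]
ft_force: [0.0, -0.2, 0.5]
grip_width: 0.0001
finger_force: 0.0
```

```bash
python3 lev.py p4
```

```text
[ 0.50313592 -0.20931133  0.08414828] [ 0.0047856  -0.21154776  0.47930325]
[None, (227, 345, 347), (228, 342, 348), (229, 342, 348), (230, 343, 347), (231, 343, 347), (232, 343, 347), (233, 343, 347), (234, 342, 347), (235, 342, 347), (236, 342, 347), (237, 341, 346), (238, 342, 347), (239, 343, 347), (240, 343, 347), (241, 344, 348), None, None]
[None, (227, 345, 347), (228, 342, 348), (229, 342, 348), (230, 343, 347), (231, 343, 347), (232, 343, 347), (233, 343, 347), (234, 342, 347), (235, 342, 347), (236, 342, 347), (237, 341, 346), (238, 342, 347), (239, 343, 347), (240, 343, 347), (241, 344, 348), None, None]
```

No contact even with the TCP reported almost over the hinge, so the tips really are higher than reported. I'll fit the offset from the tip pixels that I read.

Run:
```python
from h import *
import pickle
from scipy.optimize import least_squares
def proj(c,X):
    p=c["mtx"]@(np.linalg.inv(c["pose"])@np.r_[X,1])[:3];return p[:2]/p[2]
D=[pickle.load(open(f"p{i}.pkl","rb")) for i in (0,1,2,4)]
uv=[(341.7,215.4),(342.7,174.3),(299.4,178.4)]
f=lambda o,n=3:np.concatenate([proj(c,s["position"]+o)-u for (s,c),u in zip(D[:n],uv)])
r=least_squares(f,[0,0,0],x_scale=.01);print("free",r.x.round(4),r.fun.round(2))
for x in(-.011,0,.011):
    r=least_squares(lambda q:f(np.array([x,q[0],q[1]])),[0,0],x_scale=.01);print("x fixed",x,r.x.round(4),r.fun.round(2))
s,c=D[3];e=proj(c,s["position"]).round().astype(int);a,b=e[0]-35,e[1]-60
t=[cv2.resize(D[k][1]["pixels"][b:b+75,a:a+70,::-1],None,fx=5,fy=5,interpolation=cv2.INTER_CUBIC) for k in(0,3)]
print(a,b);cv2.imwrite("pics/p4.png",np.hstack(t))
```

```text
free [-0.0204  0.0089  0.0363] [-0.71  0.46  0.26 -0.06  0.41 -0.37]
x fixed -0.011 [0.0037 0.0324] [-0.84  0.2   0.1   0.07  0.67 -0.27]
x fixed 0 [-0.0024  0.0278] [-0.99 -0.09 -0.08  0.21  0.96 -0.16]
x fixed 0.011 [-0.0085  0.0233] [-1.14 -0.37 -0.25  0.36  1.25 -0.06]
308 171
```

View pics/p4.png

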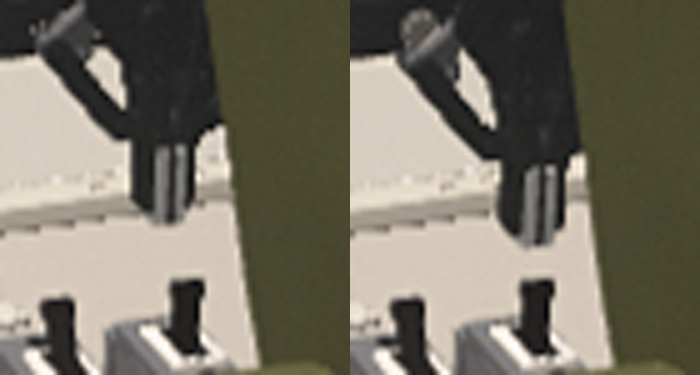

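Both tiles show the finger tip about 7 px (about 16 mm) above the lever top when over it. So the true tip is about 27 mm above the reported TCP. I'll back off, go 26 mm lower and push slowly.

Request:
carry_out --linear '[[-0.1,0,0],[-0.2,0,0],[-0.28,0,0],[-0.28,0,0.1],[-0.28,0,0.18],[-0.28,0,0.24],[-0.28,0,0.26],[-0.28,0,0.26],[-0.28,0,0.26],[-0.28,0,0.26]]' --dr '[[0,0,0],[0,0,0],[0,0,0],[0,0,0],[0,0,0],[0,0,0],[0,0,0],[0,0,0],[0,0,0],[0,0,0]]' --gripper '[1,1,1,1,1,1,1,1,1,1]'

```text
clock: 9.02
position: [0.5309, -0.213, 0.0583]
ee_rot: [0.065, 0.998, -0.0, 0.0]
ft_force: [0.5, 0.3, 0.0]
grip_width: 0.0002
finger_force: 0.0
```

Request:
carry_out --linear '[[0.02,0,0],[0.04,0,0],[0.06,0,0],[0.08,0,0],[0.1,0,0],[0.12,0,0],[0.14,0,0],[0.16,0,0],[0.18,0,0],[0.18,0,0],[0.18,0,0]]' --dr '[[0,0,0],[0,0,0],[0,0,0],[0,0,0],[0,0,0],[0,0,0],[0,0,0],[0,0,0],[0,0,0],[0,0,0],[0,0,0]]' --gripper '[1,1,1,1,1,1,1,1,1,1,1]'

```text
clock: 9.93
position: [0.513, -0.2106, 0.0581]
ee_rot: [0.065, 0.998, -0.0, 0.0]
ft_force: [-0.2, 0.4, -0.4]
grip_width: -0.0002
finger_force: 0.0
```

```bash
python3 lev.py p5 | tail -n +1 | cut -c1-400
```

```text
[ 0.51299327 -0.21057716  0.05811573] [-0.16265618  0.40940302 -0.39229903]
[None, (227, 345, 347), (228, 342, 348), (229, 342, 348), (230, 343, 347), (231, 343, 347), (232, 343, 347), (233, 343, 347), (234, 342, 347), (235, 342, 347), (236, 342, 347), (237, 341, 346), (238, 342, 347), (239, 343, 347), (240, 343, 347), (241, 344, 348), None, None]
[(226, 338, 344), (227, 343, 347), (228, 342, 348), (229, 342, 348), (230, 343, 347), (231, 343, 347), (232, 343, 347), (233, 343, 347), (234, 343, 347), (235, 342, 347), (236, 342, 347), (237, 341, 346), (238, 342, 347), (239, 343, 347), (240, 343, 347), (241, 344, 348), None, None]
```

Request:
carry_out --linear '[[0.02,0,0],[0.04,0,0],[0.06,0,0],[0.08,0,0],[0.1,0,0],[0.1,0,0],[0.1,0,0]]' --dr '[[0,0,0],[0,0,0],[0,0,0],[0,0,0],[0,0,0],[0,0,0],[0,0,0]]' --gripper '[1,1,1,1,1,1,1]'

```text
clock: 10.57
position: [0.5028, -0.2093, 0.058]
ee_rot: [0.065, 0.998, 0.0, -0.0]
ft_force: [-0.0, -0.1, 1.1]
grip_width: -0.0001
finger_force: 0.0
```

```bash
python3 lev.py p6 | sed -n '1p;3p'
python3 - <<'E'
import pickle,cv2,numpy as np
a,b=[pickle.load(open(f"p{i}.pkl","rb"))[1]["pixels"] for i in(0,6)]
np.set_printoptions(linewidth=200)
for im in(a,b): print(im[218:244,332:358].max(2))
E
```

```text
[ 0.50278848 -0.20925818  0.05803717] [-0.03655371 -0.07913804  1.08754326]
[(226, 338, 349), (227, 339, 345), (228, 340, 345), (229, 345, 345), (230, 345, 347), (231, 344, 350), (232, 344, 350), (233, 344, 350), (234, 344, 349), (235, 344, 348), (236, 344, 348), (237, 341, 348), (238, 342, 347), (239, 343, 347), (240, 343, 347), (241, 344, 348), None, None]
[[212 211 212 213 212 213 212 211 212 212 212 212 212 213 212 213 210 211 211 212 211 212 217 157  84  71]
 [212 212 213 211 212 211 212 213 212 212 212 212 212 212 212 211 212 212 210 212 210 211 216 175  89  72]
 [213 211 212 212 213 212 212 213 212 211 213 212 212 212 211 211 211 211 211 212 211 212 214 207 101  72]
 [213 212 212 212 211 211 212 214 212 212 212 211 211 212 212 211 211 211 213 211 211 210 214 222 105  68]
 [211 212 212 211 214 213 211 212 211 212 212 211 211 212 211 211 210 212 212 209 210 210 213 220 119  69]
 [213 213 213 212 211 212 211 211 213 212 212 213 212 212 211 211 212 213 213 210 210 211 213 217 144  81]
 [212 213 211 212 212 212 211 213 212 213 212 213 213 212 212 214 213 212 212 212 212 211 211 217
[... 4126 characters left out ...]
  35  37  35  28  49 187 213 212 212 212 212 212 212 213]
 [ 95 121 135 130 170 236 251 252 225  98  34  32  34  34  34  26 154 213 195 210 210 212 211 211 212 213]
 [ 93  97 119 135 126 160 237 252 254 228  82  26  33  37  34  26 175 248 218 211 212 213 212 212 212 213]
 [ 88  93  99 126 130 126 167 239 252 255 184  56  30  36  36  28  91 213 242 233 214 212 211 211 212 211]
 [ 92  89  92 106 125 129 128 174 238 252 245 175  57  27  24  58  36 124 227 245 234 217 212 212 211 211]
 [ 98  93  97  96 107 131 131 134 178 240 251 245 172 154 206 156 137 219 226 236 226 195 211 213 212 212]
 [ 96  98 101 101  95 112 133 128 135 183 242 248 224 203 231 183 182 232 218 198 184 160 180 214 216 216]]
```

The lever top has moved 2 px right and 3 px down, so contact is made and it is being pushed towards OFF. The overlap is small, so I'll back off 3 mm, go 5 mm lower and push on.

Request:
carry_out --linear '[[-0.04,0,0],[-0.04,0,0.03],[-0.04,0,0.05],[-0.04,0,0.05],[-0.03,0,0.05],[-0.02,0,0.05],[-0.01,0,0.05],[0,0,0.05],[0,0,0.05],[0,0,0.05]]' --dr '[[0,0,0],[0,0,0],[0,0,0],[0,0,0],[0,0,0],[0,0,0],[0,0,0],[0,0,0],[0,0,0],[0,0,0]]' --gripper '[1,1,1,1,1,1,1,1,1,1]'

```text
clock: 11.45
position: [0.5031, -0.2093, 0.0532]
ee_rot: [0.065, 0.998, -0.0, 0.0]
ft_force: [0.3, 0.1, 0.1]
grip_width: 0.0004
finger_force: 0.0
```

Request:
carry_out --linear '[[0.01,0,0],[0.02,0,0],[0.02,0,0],[0.02,0,0]]' --dr '[[0,0,0],[0,0,0],[0,0,0],[0,0,0]]' --gripper '[1,1,1,1]'

```text
clock: 11.78
position: [0.5015, -0.2091, 0.0532]
ee_rot: [0.065, 0.998, -0.0, 0.0]
ft_force: [1.1, -0.3, -0.6]
grip_width: -0.0002
finger_force: 0.5
```

Request:
carry_out --linear '[[0.01,0,0],[0.02,0,0],[0.02,0,0],[0.02,0,0]]' --dr '[[0,0,0],[0,0,0],[0,0,0],[0,0,0]]' --gripper '[1,1,1,1]'

```text
clock: 12.12
position: [0.5007, -0.209, 0.0535]
ee_rot: [0.064, 0.998, -0.0, 0.001]
ft_force: [5.8, -1.1, -0.7]
grip_width: 0.0002
finger_force: 2.1
```

```bash
python3 lev.py p7 | sed -n '1p;3p'
```

```text
[ 0.50071305 -0.20902216  0.05348772] [ 5.75960746 -1.05667595 -0.74589909]
[(226, 338, 350), (227, 338, 350), (228, 339, 349), (229, 339, 349), (230, 340, 349), (231, 344, 350), (232, 344, 350), (233, 344, 350), (234, 344, 349), (235, 344, 348), (236, 344, 348), (237, 341, 348), (238, 342, 347), (239, 343, 347), (240, 343, 347), (241, 344, 348), None, None]
```

Request:
carry_out --linear '[[0.01,0,0],[0.015,0,0],[0.015,0,0]]' --dr '[[0,0,0],[0,0,0],[0,0,0]]' --gripper '[1,1,1]'

```text
clock: 12.42
position: [0.5003, -0.209, 0.0537]
ee_rot: [0.064, 0.998, -0.001, 0.002]
ft_force: [7.9, 0.3, -1.3]
grip_width: -0.0002
finger_force: 2.9
```

Run:
```python
from h import *
import pickle
s,c=pickle.load(open("p7.pkl","rb"))
def proj(X):
    p=c["mtx"]@(np.linalg.inv(c["pose"])@np.r_[X,1])[:3];return p[:2]/p[2]
for a in(0,-.2,-.45): print(a,proj(np.array([.4975,-.21,.062])+.034*np.array([np.sin(a)*.9916,-np.sin(a)*.13,np.cos(a)])))
```

```text
0 [344.83064717 227.38561699]
-0.2 [345.98233507 228.84464041]
-0.45 [347.32516908 231.37890578]
```

The lever tip's image position (347,231) matches the −0.45 rad prediction. I'll press slightly more and hold.

Request:
carry_out --linear '[[0.006,0,0],[0.006,0,0],[0.006,0,0],[0.006,0,0],[0.006,0,0],[0.006,0,0],[0.006,0,0]]' --dr '[[0,0,0],[0,0,0],[0,0,0],[0,0,0],[0,0,0],[0,0,0],[0,0,0]]' --gripper '[1,1,1,1,1,1,1]'

```text
clock: 13.0
position: [0.5001, -0.209, 0.0539]
ee_rot: [0.064, 0.998, -0.001, 0.003]
ft_force: [8.6, -1.8, -1.1]
grip_width: 0.0001
finger_force: 3.3
```

Request:
carry_out --linear '[[0,0,0],[0,0,0],[0,0,0],[0,0,0]]' --dr '[[0,0,0],[0,0,0],[0,0,0],[0,0,0]]' --gripper '[1,1,1,1]'

```text
clock: 13.33
position: [0.5001, -0.209, 0.0538]
ee_rot: [0.064, 0.998, -0.001, 0.003]
ft_force: [8.3, -1.1, -1.8]
grip_width: 0.0001
finger_force: 3.3
```

Request:
carry_out --linear '[[0.007,0,0],[0.007,0,0],[0.007,0,0],[0.007,0,0],[0.007,0,0],[0.007,0,0],[0.007,0,0],[0.007,0,0],[0.007,0,0]]' --dr '[[0,0,0],[0,0,0],[0,0,0],[0,0,0],[0,0,0],[0,0,0],[0,0,0],[0,0,0],[0,0,0]]' --gripper '[1,1,1,1,1,1,1,1,1]'

```text
clock: 14.08
position: [0.4999, -0.209, 0.0539]
ee_rot: [0.064, 0.998, -0.001, 0.003]
ft_force: [8.3, -0.7, -2.1]
grip_width: -0.0001
finger_force: 3.6
```

Request:
carry_out --linear '[[0.008,0,0],[0.008,0,0],[0.008,0,0],[0.008,0,0],[0.008,0,0],[0.008,0,0],[0.008,0,0]]' --dr '[[0,0,0],[0,0,0],[0,0,0],[0,0,0],[0,0,0],[0,0,0],[0,0,0]]' --gripper '[1,1,1,1,1,1,1]'

```text
clock: 14.67
position: [0.4997, -0.209, 0.0541]
ee_rot: [0.064, 0.998, -0.001, 0.004]
ft_force: [9.0, -0.6, -1.3]
grip_width: -0.0002
finger_force: 4.1
```

Pressed at about 9–10 N for well over half a second. Now I'll retreat, lift over and go to the robot side.

Request:
carry_out --linear '[[-0.08,0,0],[-0.16,0,0],[-0.16,0,-0.25],[-0.16,0,-0.5],[-0.16,0,-0.5],[0.15,0,-0.5],[0.4,0,-0.5],[0.5,0,-0.5],[0.5,0,-0.5],[0.5,0,-0.5]]' --dr '[[0,0,0],[0,0,0],[0,0,0],[0,0,0],[0,0,0],[0,0,0],[0,0,0],[0,0,0],[0,0,0],[0,0,0]]' --gripper '[1,1,1,1,1,1,1,1,1,1]'

```text
clock: 15.5
position: [0.4461, -0.2019, 0.1031]
ee_rot: [0.065, 0.998, 0.0, -0.0]
ft_force: [0.0, 0.4, 0.2]
grip_width: -0.0002
finger_force: 0.0
```

Request:
carry_out --linear '[[0,0,0.15],[0,0,0.3],[0,0,0.45],[0,0,0.5],[0,0,0.5],[0,0,0.5],[0,0,0.5]]' --dr '[[0,0,0],[0,0,0],[0,0,0],[0,0,0],[0,0,0],[0,0,0],[0,0,0]]' --gripper '[1,1,1,1,1,1,1]'

```text
clock: 16.08
position: [0.4468, -0.2021, 0.0536]
ee_rot: [0.065, 0.998, -0.0, 0.0]
ft_force: [-0.8, 0.1, 0.7]
grip_width: -0.0
finger_force: 0.0
```

Request:
carry_out --linear '[[-0.02,0,0],[-0.04,0,0],[-0.06,0,0],[-0.08,0,0],[-0.1,0,0],[-0.12,0,0],[-0.14,0,0],[-0.15,0,0],[-0.15,0,0]]' --dr '[[0,0,0],[0,0,0],[0,0,0],[0,0,0],[0,0,0],[0,0,0],[0,0,0],[0,0,0],[0,0,0]]' --gripper '[1,1,1,1,1,1,1,1,1]'

```text
clock: 16.83
position: [0.4612, -0.2038, 0.053]
ee_rot: [0.065, 0.998, -0.0, 0.0]
ft_force: [0.3, -0.1, -0.1]
grip_width: 0.0002
finger_force: 0.0
```

Now I'll push slowly towards ON.

Request:
carry_out --linear '[[-0.015,0,0],[-0.03,0,0],[-0.045,0,0],[-0.06,0,0],[-0.075,0,0],[-0.09,0,0],[-0.1,0,0],[-0.1,0,0]]' --dr '[[0,0,0],[0,0,0],[0,0,0],[0,0,0],[0,0,0],[0,0,0],[0,0,0],[0,0,0]]' --gripper '[1,1,1,1,1,1,1,1]'

```text
clock: 17.5
position: [0.4695, -0.2049, 0.0529]
ee_rot: [0.065, 0.998, 0.0, -0.001]
ft_force: [-4.0, -0.1, 2.6]
grip_width: -0.0002
finger_force: 2.4
```

Request:
carry_out --linear '[[-0.015,0,0],[-0.03,0,0],[-0.045,0,0],[-0.06,0,0],[-0.075,0,0],[-0.09,0,0],[-0.1,0,0],[-0.1,0,0]]' --dr '[[0,0,0],[0,0,0],[0,0,0],[0,0,0],[0,0,0],[0,0,0],[0,0,0],[0,0,0]]' --gripper '[1,1,1,1,1,1,1,1]'

```text
clock: 18.17
position: [0.4816, -0.2065, 0.0531]
ee_rot: [0.064, 0.998, -0.0, 0.001]
ft_force: [-1.8, 0.1, 0.6]
grip_width: -0.0
finger_force: 0.4
```

Request:
carry_out --linear '[[-0.015,0,0],[-0.03,0,0],[-0.045,0,0],[-0.06,0,0],[-0.06,0,0],[-0.06,0,0]]' --dr '[[0,0,0],[0,0,0],[0,0,0],[0,0,0],[0,0,0],[0,0,0]]' --gripper '[1,1,1,1,1,1]'

```text
clock: 18.67
position: [0.4871, -0.2072, 0.053]
ee_rot: [0.065, 0.998, -0.0, 0.0]
ft_force: [1.0, 0.1, -0.0]
grip_width: -0.0
finger_force: 0.0
```

```bash
python3 lev.py p8 | sed -n '1p;3p';python3 - <<'E'
import pickle,numpy as np
b=pickle.load(open("p8.pkl","rb"))[1]["pixels"]
np.set_printoptions(linewidth=200)
print(b[216:244,332:356].max(2))
E
```

```text
[ 0.48705351 -0.2071709   0.05304642] [ 0.97619094  0.07338856 -0.0361358 ]
[(226, 340, 352), (227, 340, 352), (228, 340, 352), (229, 340, 352), (230, 341, 352), (231, 341, 352), (232, 342, 348), (233, 342, 348), (234, 342, 348), (235, 342, 342), (236, 341, 346), (237, 341, 346), (238, 342, 346), (239, 343, 347), (240, 343, 347), (241, 344, 348), None, None]
[[203 176  79  38  38  39  42  40  40  41  43  38  40  40  37  38  42  45  39  36  39  38  36  31]
 [215 221 181  66  34  38  39  40  39  38  43  39  40  39  40  40  42  41  37  39  39  35  31  79]
 [211 217 223 141  47  30  33  33  38  40  38  39  40  38  40  37  39  37  38  38  35  31  78 176]
 [212 213 216 200 168 130 121 129  57  37  40  38  41  39  36  35  38  32  48  35  32  48 172 218]
 [213 212 214 214 218 200 200 184  73  36  40  39  35  47  76  89  48 103 125  79  39  59 210 219]
 [213 212 212 212 214 215 219 185  71  38  37  39  33  81 114 123  53 117 144  94  38  57 207 215]
 [213 211 211 212 212 214 217 183  69  38  40  40  34 104 119 123  50  84 117  80  37  85 208 217]
 [213 214 212 213 212 212 217 184  71  38  41 
[... 1333 characters left out ...]
2 210]
 [118 137 133 125 240 254 251 246 111  31  31  35  30  27  23 190 219 198 210 212 212 213 210 210]
 [ 95 121 136 129 170 235 250 252 225  98  32  32  33  34  25  86 248 221 193 208 212 211 212 211]
 [ 91 100 121 135 125 160 236 252 254 227  81  26  34  34  32  23 213 248 216 210 211 212 211 213]
 [ 87  93  97 128 130 126 166 239 252 255 183  57  31  37  36  29  89 209 242 233 214 211 211 212]
 [ 94  90  92 107 123 130 128 174 238 252 245 176  60  27  24  57  34 124 228 244 235 215 212 212]
 [ 98  94  97  93 107 129 131 134 179 239 251 245 173 153 205 156 137 219 225 235 226 195 211 213]
 [ 99  97  99 102  93 109 133 128 134 182 242 248 222 202 230 183 182 233 220 199 181 159 183 214]]
```

The force rose and fell to zero, so the lever snapped over. Next I'll back off, lift and look.

Request:
carry_out --linear '[[0.15,0,0],[0.3,0,0],[0.3,0,-0.3],[0.3,0,-0.6],[0.3,0,-0.9],[0.3,0,-1],[0.3,0,-1],[0.3,0,-1]]' --dr '[[0,0,0],[0,0,0],[0,0,0],[0,0,0],[0,0,0],[0,0,0],[0,0,0],[0,0,0]]' --gripper '[1,1,1,1,1,1,1,1]'

```text
clock: 19.38
position: [0.4572, -0.2033, 0.1535]
ee_rot: [0.065, 0.998, -0.0, 0.001]
ft_force: [0.0, -0.3, -1.6]
grip_width: 0.0001
finger_force: 0.0
```

```bash
python3 lev.py p9 | sed -n '1p;3p';python3 - <<'E'
from h import *
import pickle
s,c=pickle.load(open("p9.pkl","rb"))
def proj(X):
    p=c["mtx"]@(np.linalg.inv(c["pose"])@np.r_[X,1])[:3];return p[:2]/p[2]
print(proj(np.array([.4975,-.21,.062])+.034*np.array([np.sin(.45)*.9916,-np.sin(.45)*.13,np.cos(.45)])))
cv2.imwrite("pics/s9.png",cv2.resize(c["pixels"][160:300,240:380,::-1],None,fx=4,fy=4,interpolation=cv2.INTER_CUBIC))
E
```

```text
[ 0.45718336 -0.2032639   0.15345002] [ 0.0406475  -0.26114425 -1.55374128]
[(226, 342, 345), (227, 340, 345), (228, 340, 345), (229, 341, 345), (230, 341, 345), (231, 341, 345), (232, 341, 345), (233, 342, 345), (234, 341, 346), (235, 341, 346), (236, 341, 346), (237, 341, 346), (238, 342, 346), (239, 343, 347), (240, 343, 347), (241, 344, 348), None, None]
[342.25141244 226.20944557]
```

View pics/s9.png

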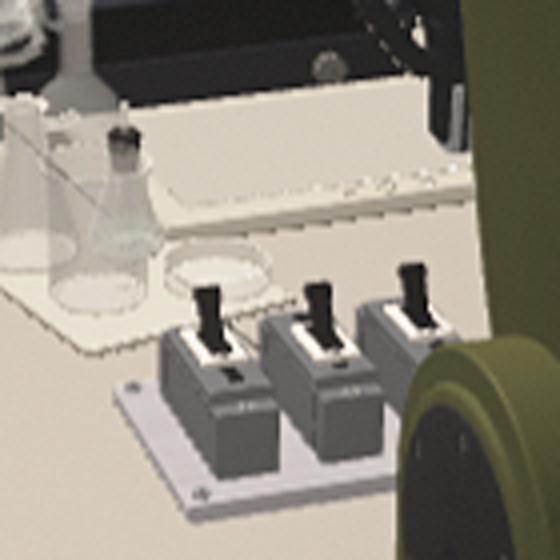

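All three levers now lean alike. The reset lever's tip at (342,226) matches the ON prediction, and the gripper hangs clear above. Handing in.

```bash
python3 -c "
from cell import finish_job
print(finish_job())"
```

```text
the job is handed in; nothing more can be done
None
```

The tripped breaker (the right-hand one in the top view) was pressed to its OFF stop at about 9 N for over half a second, then flipped to ON and released; the last picture shows all three levers ON and the gripper clear, and the job is handed in with no verdict returned.

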